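Seat the raised tube and start the block heater

ROBOT

A 7-joint arm with a two-finger parallel gripper is mounted at the origin on the work surface. World frame = base frame: x ahead of the robot, y to its left, z up, the work surface at z = 0. Lengths are in m, angles in rad, forces in N, time in s.
With the tool pointing down it reaches from about 0.425 to 0.95 m from the base axis. Payload 4.7 kg.
Tool frame: the origin (TCP) lies at the very end of the fingers, on their centre line; the grasp point (between the pads) lies 19 mm behind it; z points along the fingers, x is the direction in which the jaws open and shut, and the axes are right-handed (so a half turn about z gives the same grasp; the last joint's range is limited). The gripper opens to 85 mm and grips with 20 to 120 N. Pads are 22 mm wide; open, the fingers measure 114 mm over their backs; the gripper's body (76 mm by 85 mm) begins 54 mm behind the grasp point. The pads swing forward as they close: fully open they stand 13 mm farther back than shut.
Start: joints at [-1.27, 0.469, -0.049, 1.532, 0.024, 1.141, -0.082], TCP at [0.219, 0.639, 0.231] pointing down, gripper open.
Joint ranges: [-2.59, 2.59], [-0.33, 1.99], [-1.39, 1.29], [0.1, 2.45], [-1.04, 4.18], [0.21, 1.99], [-2.66, 2.66]. Speed limits (rad/s): [2.57, 2.57, 3.14, 3.14, 3.14, 3.14, 3.14].

INTERFACE

Orientations are given as a unit quaternion [w, x, y, z].
In Python, from bench import r, eyes gives the robot as it stands.
- The arm moves only by the tool move_arm, never from a script. Its arguments are lists of equal length, an entry for each row: "offset": the shift along the tool's x, y, z in mm, a list of three; "dr": the turn, a rotation vector about the tool's x, y, z in rad, a list of three; "fingers": the finger opening in mm, from 0 to 85.4. A call has 1 to 20 rows; each row is the pose to reach, as a shift and turn from the pose commanded when the call began, along the tool's axes at that moment; what a row does not reach only later rows make up. A row lasts 1/12 s, in which the tool goes at most 41.7 mm and 7.16 degrees, less where a joint would pass 70% of its speed; a pose out of reach is approached as far as the arm can. A call with a gripper value outside its range is refused whole. The fingers move at their own pace and stop on an object; "squeeze" is the grip in N (left out, the last holds). Time passes only in rows, so rows that repeat a pose let the fingers close. It gives the time, the measured TCP pose, the force and the opening at its end, in the units of the state.
- r.get_obs(): the state, without advancing time (a new reading comes with each control period).
- eyes.read_camera(name): name is "scene" or "top" or "wrist"; returns the picture (400x640x3 uint8, red, green, blue); there is no depth.
- eyes.camera_params(name): a dict with "intrinsics" (3x3 intrinsics, pixels), "k1" (the pictures are not rectified: a ray, as slopes to the right and down, at radius r is drawn at 1 + k1 r^2 times it, then the intrinsics apply), "origin" and "attitude" of the camera in the world; the wrist camera has in their place "tool_from_camera" (4x4, takes a point from camera to tool coordinates, whose origin is the TCP and whose axes are the tool frame's). Camera axes: x right, y down, z forward; pixel columns grow to the right and rows downward; lengths in m; the calibration is good to about 2 mm. A picture is of the moment at which its call begins: read the wrist's pose just before it. camera_params takes no time and is no camera call.
- r.job_done(): hands the job in, once; it reports no verdict.
The state is a dict: "clock": time; "q": joint angles; "qvel": joint speeds; "effort": joint torques, N m; "ee_pos": TCP position; "eef_rot": TCP orientation; "contact_force": force on the tool from outside, world axes, zero at the start; "torque": the same for the moment, N m; "gripper_width": finger opening in m.
Only numpy, scipy, OpenCV 4.12 (cv2) and the standard library are available. Lean on these libraries where they do the work, as an engineer would, in place of code of your own. Each camera call takes 0.05 s, during which the arm holds its last target. There are 200 camera calls.

TASK

One tube in the block heater has not been pushed home and stands higher than the rest: with closed fingertips, gently press it straight down until its cap is level with the other caps. Then start the heater with a light, full press of the round key, let go of it and draw clear. Do not grasp, pull up or carry anything, do not touch the other tubes or the square and oblong keys, and leave everything else on the bench where it is.

Things in the scene. Friction and masses are not known exactly. Their poses are not given: they have to be found in the camera images.
- heater: white block heater, fixed, 250 mm deep (its x) by 320 mm wide (y), front (-x) towards the robot, yaw up to 0.25. Origin: centre of its underside on the bench. Key deck at x -125 to -31 mm, 55 mm high; housing behind it 70 mm high, with an aluminium tube block 75 mm high. The tubes and keys go with it; which tube and which key is at which place varies.
- block_mid (a point): middle of the tube block's top face, 75 mm above the bench, axes as the heater's. Eight holes at x = -22.5 and +22.5 mm, y = -67.5, -22.5, +22.5 and +67.5 mm from it; tubes stand in the six with y up to +22.5, the two at +67.5 are empty.
- proud_tube (a joint): how far the one raised tube has been pushed down, in m: 0 to 0.006 at the start, 0.030 when fully home on the bottom of its hole (cap level with the others), where it stops hard; negative if pulled up. It slides straight down against steady friction of about 4 N and stays where it is left.
- proud_top (a point): centre of the top of the raised tube's cap, 24 to 30 mm higher than the other caps at the start (149 to 155 mm above the bench; 125 mm when home). It moves with the tube; z up.
- proud_cap: the raised tube's blue screw cap, 20 mm wide and 14 mm high, flat on top. Origin on the tube's axis, 95 mm below the top of the cap (at the bottom of the tube).
- start_key (a joint): how far the round start key is pressed, in m: 0 at rest, 0.005 fully down (hard stop). Spring return, about 1.4 N to begin and 5 N fully down; the press registers beyond 0.0035.
- start_top (a point): centre of the top of the round start key, 65 mm above the bench at rest (10 mm above the key deck); z up. It moves with the key.
- start_face: the start key: round, 28 mm across, 10 mm high, white like the other keys. Origin: centre of its underside, at deck height.
- key_square: the square white key, 26 x 26 mm, 10 mm high, same travel; not to be touched. Origin: centre of its underside at deck height. The three keys lie in one row at the heater's x = -85 mm, y = -60, 0 and +60 mm, in varying order.
- key_bar: the narrow oblong white key, 12 mm (x) by 38 mm (y), 10 mm high; not to be touched. Origin: centre of its underside at deck height.
- tube_1: one of the five other tubes, fully home, same shape as the raised one: 95 mm long, 16 mm wide, blue cap 20 mm wide and 14 mm high, cap top 125 mm above the bench. Neighbours are 45 mm apart. Held by friction, can be pulled out; not to be touched. Origin: on its axis, at the bottom of the tube, 95 mm below the cap's top.
- tube_2: one of the five other tubes, fully home, same shape as the raised one: 95 mm long, 16 mm wide, blue cap 20 mm wide and 14 mm high, cap top 125 mm above the bench. Neighbours are 45 mm apart. Held by friction, can be pulled out; not to be touched. Origin: on its axis, at the bottom of the tube, 95 mm below the cap's top.
- tube_3: one of the five other tubes, fully home, same shape as the raised one: 95 mm long, 16 mm wide, blue cap 20 mm wide and 14 mm high, cap top 125 mm above the bench. Neighbours are 45 mm apart. Held by friction, can be pulled out; not to be touched. Origin: on its axis, at the bottom of the tube, 95 mm below the cap's top.
- tube_4: one of the five other tubes, fully home, same shape as the raised one: 95 mm long, 16 mm wide, blue cap 20 mm wide and 14 mm high, cap top 125 mm above the bench. Neighbours are 45 mm apart. Held by friction, can be pulled out; not to be touched. Origin: on its axis, at the bottom of the tube, 95 mm below the cap's top.
- tube_5: one of the five other tubes, fully home, same shape as the raised one: 95 mm long, 16 mm wide, blue cap 20 mm wide and 14 mm high, cap top 125 mm above the bench. Neighbours are 45 mm apart. Held by friction, can be pulled out; not to be touched. Origin: on its axis, at the bottom of the tube, 95 mm below the cap's top.
- spare_cap: loose blue screw cap, 20 mm wide, 14 mm high, standing on the left end of the key deck (about 128 mm to the heater's +y). Origin: centre of its underside.
- beaker: loose empty glass beaker, 68 mm wide, 85 mm high, on the bench left of the heater. Origin: centre of its underside.
- reagent: loose amber bottle, 60 mm wide, 130 mm high, on the bench right of the heater. Origin: centre of its underside.
- marker: loose marker pen, 135 mm long (its x), 12 mm thick, lying on the bench in front of the heater. Origin: centre of its underside.
- phone: loose phone, 148 x 72 x 9 mm, lying on the bench left of the beaker. Origin: centre of its underside.
- tip_box: loose box of pipette tips, 85 x 120 x 50 mm, on the bench to the right. Origin: centre of its underside.
- rack: purple tube rack, fixed, 75 x 160 mm, 99 mm high with its tubes, behind the heater. Origin: centre of its underside.
Mind the look-alikes: they are no part of the job. What is shaped like the tip_box but red or yellow is not meant.

How it is judged:
By the outcome, as a careful person would: the job done as asked, in the order asked, and still so for the second after the job is handed in, with the robot touching nothing.
It also fails if it takes over 38 s, if anything falls off the work surface, if the arm or the gripper's body presses on something with over 40 N, if the wrist force passes 120 N, or if a joint passes its speed limit or range.

## Working session

There is one attempt and no reset: what is moved stays moved. The work goes in short steps, Python scripts to look and compute and a tool call to move; the robot and the scene stay as the last step left them, time stands still between calls to the robot, and variables do not carry over. Pictures are saved under pics/ and viewed, about 8 in all and at most 12, crops included, and the job is handed in when it is done.

Besides the shell and the picture viewer there is one more tool, called after "Call:" by a JSON object that holds its "method" and its "body". move_arm: Moves the arm, as the interface text tells. Its arguments: {"type":"object","properties":{"offset":{"type":"array"},"dr":{"type":"array"},"fingers":{"type":"array"},"squeeze":{"type":"number"}},"required":["offset","dr","fingers"]}

```bash
mkdir -p pics; ls; cat > h.py <<'E'
import numpy as np, cv2
from bench import r, eyes
from scipy.spatial.transform import Rotation as R
def rot(q): q=np.array(q,float); return R.from_quat([q[1],q[2],q[3],q[0]]).as_matrix()
def att(a):
    a=np.array(a,float); return a if a.shape==(3,3) else rot(a)
def cam(name):
    p=eyes.camera_params(name); 
    if name=='wrist':
        o=r.get_obs(); T=np.array(p['tool_from_camera']); A=rot(o['eef_rot'])
        return np.array(p['intrinsics']),p['k1'],np.array(o['ee_pos'])+A@T[:3,3],A@T[:3,:3]
    return np.array(p['intrinsics']),p['k1'],np.array(p['origin']),att(p['attitude'])
def proj(c,P):
    K,k,o,A=c; d=(np.atleast_2d(P)-o)@A; s=d[:,:2]/d[:,2:]; s=s*(1+k*(s**2).sum(1,keepdims=True))
    return s@K[:2,:2].T+K[:2,2]
def ray(c,uv):
    K,k,o,A=c; s0=np.linalg.solve(K[:2,:2],(np.array(uv,float)-K[:2,2])); s=s0.copy()
    for _ in range(20): s=s0/(1+k*(s@s))
    d=A@np.r_[s,1]; return o,d/np.linalg.norm(d)
def atz(c,uv,z): o,d=ray(c,uv); return o+d*(z-o[2])/d[2]
def tri(cs,uvs):
    M=0;b=0
    for c,u in zip(cs,uvs):
        o,d=ray(c,u); Q=np.eye(3)-np.outer(d,d); M=M+Q; b=b+Q@o
    return np.linalg.solve(M,b)
def shot(name,f):
    c=cam(name); im=eyes.read_camera(name)[:,:,::-1].copy(); cv2.imwrite('pics/'+f,im); return c,im
E
python3 - <<'E'
from h import *
for n in ('scene','top'):
    c,_=shot(n,n+'1.png'); print(n,c)
print(eyes.camera_params('wrist'));print(r.get_obs())
E
```

```text
pics
scene (array([[506.24803134,   0.        , 314.74746418],
       [  0.        , 506.24803134, 194.75065337],
       [  0.        ,   0.        ,   1.        ]]), 0.038984727093242244, array([ 1.43766686, -1.17132279,  1.00108718]), array([[ 0.77333028,  0.34435162, -0.53233659],
       [ 0.63400072, -0.4175911 ,  0.65089228],
       [ 0.00183679, -0.84085649, -0.54125502]]))
top (array([[508.59155404,   0.        , 318.95011197],
       [  0.        , 508.59155404, 194.41079837],
       [  0.        ,   0.        ,   1.        ]]), -0.01199757090034016, array([ 0.35719827, -0.08332809,  1.91806223]), array([[-0.02259628, -0.99355785,  0.11105048],
       [-0.99974402,  0.02258355, -0.00137258],
       [-0.00114418, -0.11105307, -0.99381382]]))
{'intrinsics': array([[304.92390311,   0.        , 320.54072424],
       [  0.        , 304.92390311, 194.67646063],
       [  0.        ,   0.        ,   1.        ]]), 'k1': -0.030027567570819477, 'tool_from_camera': array([[ 9.99998922e-01, -1.45506948e-03,  1.99152105e-04,
        -3.17793862e-04],
       [ 1.32611242e-03,  9.52887738e
[... 209 characters left out ...]
00e+00]])}
{'clock': 0.1, 'q': array([-1.26991026,  0.46935206, -0.04859443,  1.53357329,  0.02408913,
        1.14102843, -0.08230785]), 'qvel': array([-0.00022583, -0.0015114 , -0.00137403, -0.00165127,  0.00014891,
       -0.00061391, -0.00137226]), 'effort': array([ 1.45937633e-03, -5.11515462e+01, -4.65569459e-02, -2.38390124e+01,
        1.08342429e-02,  4.40936128e-03,  2.76219487e-05]), 'ee_pos': array([0.21840471, 0.63812578, 0.23037275]), 'eef_rot': array([ 5.37930902e-04,  8.13579841e-01,  5.81452537e-01, -7.06545109e-04]), 'contact_force': array([-0.8349837 ,  0.81419277,  0.0092116 ]), 'torque': array([-0.04339845,  0.01784819, -0.01662314]), 'gripper_width': 0.0856009631404909}
```

View pics/scene1.png

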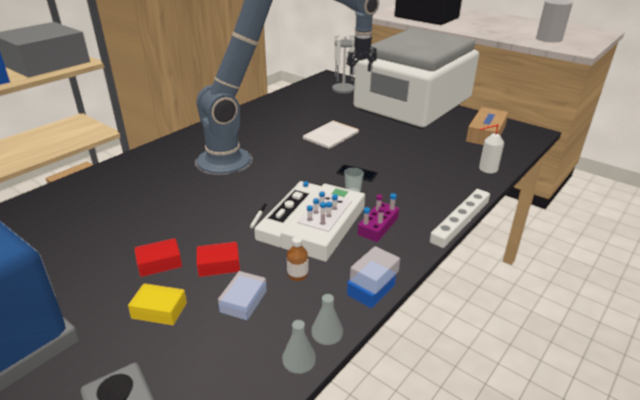

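View pics/top1.png

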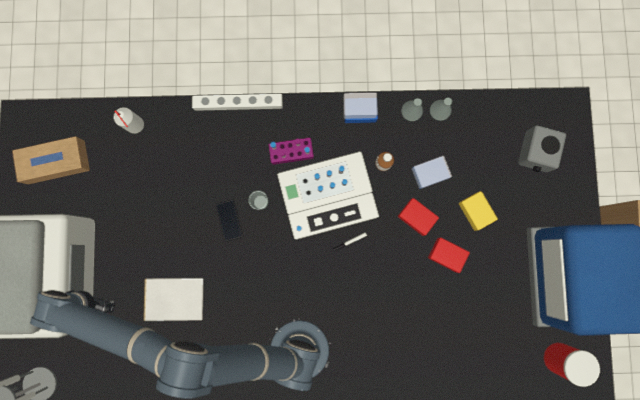

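The scene view shows the heater near (312,215) and the top view shows it near (327,195), with the keys around (335,216) and the caps around (330,178). I'll enlarge both views next.

```bash
python3 - <<'E'
from h import *
a=cv2.imread('pics/top1.png')[145:245,270:385]; b=cv2.imread('pics/scene1.png')[175:260,250:372]
f=lambda x,w:cv2.resize(x,None,fx=w,fy=w,interpolation=cv2.INTER_CUBIC)
a=f(a,3.4*1.0);b=f(b,3.2)
h=max(a.shape[0],b.shape[0]); o=np.zeros((h,a.shape[1]+b.shape[1],3),np.uint8); o[:a.shape[0],:a.shape[1]]=a;o[:b.shape[0],a.shape[1]:]=b
cv2.imwrite('pics/c1.png',o); print(o.shape,a.shape)
c=cam('top')
for n,uv,z in [('corner FL',(293,238),.055),('FR',(379,214),.055),('BR',(364,152),.07),('BL',(278,178),.07),('round?',(335,215),.065),('cap',(330,178),.125)]: print(n,atz(c,uv,z).round(3))
E
```

```text
(340, 781, 3) (340, 391, 3)
corner FL [0.407 0.012 0.055]
FR [ 0.488 -0.305  0.055]
BR [ 0.717 -0.256  0.07 ]
BL [0.628 0.063 0.07 ]
round? [ 0.487 -0.143  0.065]
cap [ 0.615 -0.126  0.125]
```

View pics/c1.png

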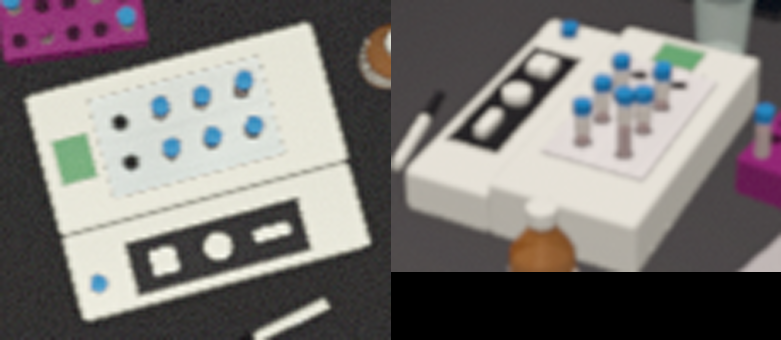

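In the crop, the raised tube's cap is the scene-view cap at crop (625,95), whose stalk is much longer than the others. It stands at the right rear corner of the block, which is (244,80) in the top view. The keys in the top crop are square (164,261), round (218,246) and oblong (272,231), so the round key is the middle one. The spare cap at (98,284) and the rack caps are not part of the job. Next I'll bring the wrist camera over the block with the fingers closed.

Call:
{"method": "move_arm", "body": {"offset": [[-100, 100, -40], [-605, 609, -40], [-605, 609, -40], [-605, 609, -40], [-605, 609, -40], [-605, 609, -40], [-605, 609, -40], [-605, 609, -40], [-605, 609, -40], [-605, 609, -40], [-605, 609, -40], [-605, 609, -40], [-605, 609, -40], [-605, 609, -40], [-605, 609, -40], [-605, 609, -40], [-605, 609, -40], [-605, 609, -40], [-605, 609, -40], [-605, 609, -40]], "dr": [[0, 0, 0], [0, 0, 0], [0, 0, -0.05], [0, 0, -0.1], [0, 0, -0.15], [0, 0, -0.2], [0, 0, -0.25], [0, 0, -0.3], [0, 0, -0.35], [0, 0, -0.4], [0, 0, -0.45], [0, 0, -0.5], [0, 0, -0.55], [0, 0, -0.58], [0, 0, -0.58], [0, 0, -0.58], [0, 0, -0.58], [0, 0, -0.58], [0, 0, -0.58], [0, 0, -0.58]], "fingers": [0, 0, 0, 0, 0, 0, 0, 0, 0, 0, 0, 0, 0, 0, 0, 0, 0, 0, 0, 0]}}

```text
clock: 1.77
ee_pos: [0.587, -0.1084, 0.2701]
eef_rot: [-0.0, 0.613, 0.79, -0.0]
contact_force: [1.0, 0.1, 0.4]
gripper_width: 0.0002
```

Call:
{"method": "move_arm", "body": {"offset": [[0, 0, 0], [0, 0, 0], [0, 0, 0]], "dr": [[0, 0, 0], [0, 0, 0], [0, 0, 0]], "fingers": [0, 0, 0]}}

```text
clock: 2.02
ee_pos: [0.5864, -0.106, 0.2696]
eef_rot: [-0.001, 0.613, 0.79, -0.0]
contact_force: [-0.2, 0.4, -0.6]
gripper_width: -0.0
```

```bash
python3 - <<'E'
from h import *
import pickle
c,im=shot('wrist','w1.png'); pickle.dump(c,open('w1.pkl','wb')); print(r.get_obs()['ee_pos'],r.get_obs()['eef_rot'])
E
```

```text
[ 0.58633318 -0.10506636  0.26974789] [-8.91974253e-04  6.12647785e-01  7.90355547e-01  7.04791433e-05]
```

View pics/w1.png

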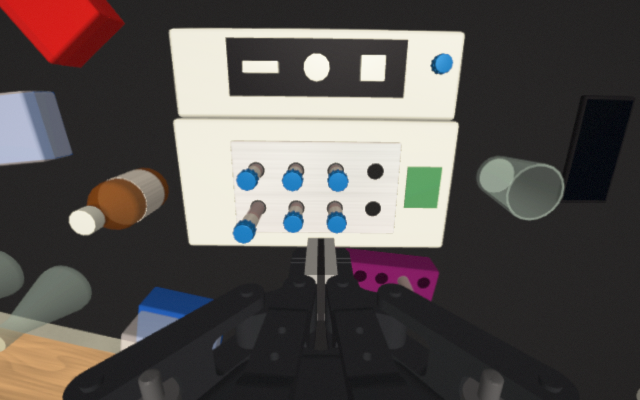

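The wrist view confirms it. The cap at (244,231) sits at the right rear with a long stalk, the round key is at (316,67), the oblong at (260,67), the square at (372,68), and the spare cap at (442,63). I'll measure blobs in the wrist and top views and fit them.

```bash
cat > m.py <<'E'
from h import *
import pickle
from scipy.optimize import least_squares
def blobs(im,kind):
    h=cv2.cvtColor(im,cv2.COLOR_BGR2HSV)
    m=cv2.inRange(h,(95,110,80),(115,255,255)) if kind=='blue' else cv2.inRange(h,(0,0,110),(180,70,255))
    n,l,s,ct=cv2.connectedComponentsWithStats(m); return s,ct
def near(im,kind,uv,amax,rad=10):
    s,ct=blobs(im,kind); k=[i for i in range(1,len(s)) if 8<s[i,4]<amax]; i=min(k,key=lambda i:np.hypot(*(ct[i]-uv))); 
    assert np.hypot(*(ct[i]-uv))<rad,(uv,ct[i]); return ct[i],s[i,4]
E
python3 - <<'E'
from m import *
w=pickle.load(open('w1.pkl','rb')); wi=cv2.imread('pics/w1.png'); t=cam('top'); ti=cv2.imread('pics/top1.png')
W=[(near(wi,'white',u,1500)) for u in [(260,67),(316,67),(372,68)]]
B=[(near(wi,'blue',u,1500)) for u in [(246,180),(292,181),(338,181),(244,231),(293,223),(336,223)]]
T=lambda x,y:(270+x/3.4,145+y/3.4)
TW=[near(ti,'white',T(*u),200,5) for u in [(272,231),(218,246),(164,261)]]
TB=[near(ti,'blue',T(*u),200,5) for u in [(255,126),(212,137),(172,149),(244,80),(202,96),(160,107)]]
for a in (W,B,TW,TB): print([(x[0].round(1).tolist(),int(x[1])) for x in a])
hx=np.array([[-85,-60,60],[-85,0,60],[-85,60,60]])/1e3
def model(p,top=1):
    bx=p[3]
    caps=[[bx+sx*.0225,y,.118] for sx in(-1,1) for y in(-.0675,-.0225,.0225)]
    caps[3][2]=p[4]
    P=np.vstack([hx,caps]); c,s=np.cos(p[2]),np.sin(p[2]); return np.c_[p[0]+c*P[:,0]-s*P[:,1],p[1]+s*P[:,0]+c*P[:,1],P[:,2]]
ow=np.array([x[0] for x in W+B]); ot=np.array([x[0] for x in TW+TB])
for mode in ('w','t','wt'):
    f=lambda p:np.r_[(proj(w,model(p))-ow).ravel() if 'w' in mode else [], (proj(t,model(p))-ot).ravel() if 't' in mode else []]
    s=least_squares(f,[.56,-.122,.25,.05,.145]); M=model(s.x); print(mode,s.x.round(4),np.abs(s.fun).max().round(2),'key',M[1].round(4),'proud',M[6].round(4)); print(s.fun.reshape(-1,2).round(1).tolist())
print('tri proud',tri([w,t],[ow[6],ot[6]]),'cap1',tri([w,t],[ow[3],ot[3]]),'key',tri([w,t],[ow[1],ot[1]]))
E
```

```text
[([259.9, 66.5], 459), ([316.3, 66.8], 605), ([372.4, 67.8], 688)]
[([247.0, 179.4], 349), ([292.2, 179.9], 337), ([337.4, 180.5], 335), ([244.0, 231.2], 392), ([293.0, 221.8], 316), ([336.1, 222.2], 319)]
[([349.6, 212.7], 52), ([333.7, 216.9], 62), ([317.9, 221.1], 68)]
[([344.2, 181.4], 18), ([332.1, 184.8], 17), ([320.0, 187.9], 19), ([341.4, 168.1], 17), ([328.7, 172.8], 18), ([316.6, 175.9], 17)]
w [ 0.5621 -0.117   0.2377  0.0478  0.1429] 0.52 key [ 0.4795 -0.137   0.06  ] proud [ 0.6463 -0.1661  0.1429]
[[0.5, -0.1], [-0.0, 0.1], [-0.4, -0.1], [-0.0, 0.1], [-0.1, -0.0], [-0.1, -0.1], [0.1, 0.0], [-0.1, -0.1], [0.0, 0.0]]
t [ 0.5633 -0.1176  0.2427  0.0465  0.1479] 0.13 key [ 0.4808 -0.138   0.06  ] proud [ 0.6465 -0.1665  0.1479]
[[-0.1, -0.0], [-0.0, 0.0], [-0.0, 0.1], [0.1, 0.0], [0.1, -0.1], [-0.0, 0.1], [-0.1, -0.0], [0.1, -0.1], [0.1, 0.1]]
wt [ 0.5622 -0.1171  0.2381  0.0477  0.1429] 0.5 key [ 0.4796 -0.1371  0.06  ] proud [ 0.6464 -0.1661  0.1429]
[[0.4, 0.0], [-0.1, 0.2], [-0.5, -0.0], [-0.1, 0.1], [-0.1, -0.0], [-0.1, -0.1], [0.0, 0.0], [-0.1, -0.1], [0.0, -0.0], [-0.3, 0.4], [-0.2, 0.3], [-0.3, 0.3], [-0.1, 0.1], [-0.1, -0.1], [-0.2, 0.1], [-0.3, 0.2], [-0.0, -0.1], [-0.1, 0.0]]
tri proud [ 0.64782728 -0.16698362  0.13971589] cap1 [ 0.60325454 -0.17716792  0.1155319 ] key [ 0.48018245 -0.13724869  0.06940209]
```

The fits agree to about 1 mm: proud cap at (0.6465,-0.1663) with its top near 0.150 m, and round key at (0.480,-0.137). Both heights match the text. Next I'll compute the move to above the cap.

```bash
cat > off.py <<'E'
import sys
from h import *
o=r.get_obs(); A=rot(o['eef_rot']); P=np.array([float(x) for x in sys.argv[1:4]])
print(o['clock'],o['ee_pos'],o['contact_force'],'offset mm',(A.T@(P-o['ee_pos'])*1e3).round(1))
E
python3 off.py .6465 -.1663 .18
```

```text
2.0667 [ 0.58633318 -0.10506636  0.26974789] [-0.34841349  0.47261759 -0.32756634] offset mm [-74.4  43.1  89.6]
```

Call:
{"method": "move_arm", "body": {"offset": [[-40, 23, 0], [-74.4, 43.1, 0], [-74.4, 43.1, 40], [-74.4, 43.1, 75], [-74.4, 43.1, 89.6], [-74.4, 43.1, 89.6], [-74.4, 43.1, 89.6], [-74.4, 43.1, 89.6]], "dr": [[0, 0, 0], [0, 0, 0], [0, 0, 0], [0, 0, 0], [0, 0, 0], [0, 0, 0], [0, 0, 0], [0, 0, 0]], "fingers": [0, 0, 0, 0, 0, 0, 0, 0]}}

```text
clock: 2.73
ee_pos: [0.6481, -0.167, 0.1826]
eef_rot: [0.001, 0.613, 0.79, 0.001]
contact_force: [-0.1, 0.7, -0.0]
gripper_width: 0.0002
```

```bash
python3 off.py .6465 -.1663 .18; python3 - <<'E'
from m import *
c,im=shot('wrist','w2.png'); pickle.dump(c,open('w2.pkl','wb')); w1=pickle.load(open('w1.pkl','rb'))
cv2.imwrite('pics/w2c.png',cv2.resize(im[60:330,150:550],None,fx=2,fy=2))
u=proj(c,[[.6465,-.1663,.143]])[0]; print(u)
b,a=near(im,'blue',u,5000,25); print(b,a,tri([w1,c],[(244.0,231.2),b]),atz(c,b,.143))
E
```

```text
2.7333 [ 0.64806156 -0.16702676  0.18257571] [-0.05213258  0.70974208 -0.02416317] offset mm [ 1.1 -1.3  2.6]
[321.32285527 223.80926671]
[321.93772894 222.95238095] 819 [ 0.6457812  -0.16606001  0.14357652] [ 0.64582097 -0.16606498  0.143     ]
```

View pics/w2c.png

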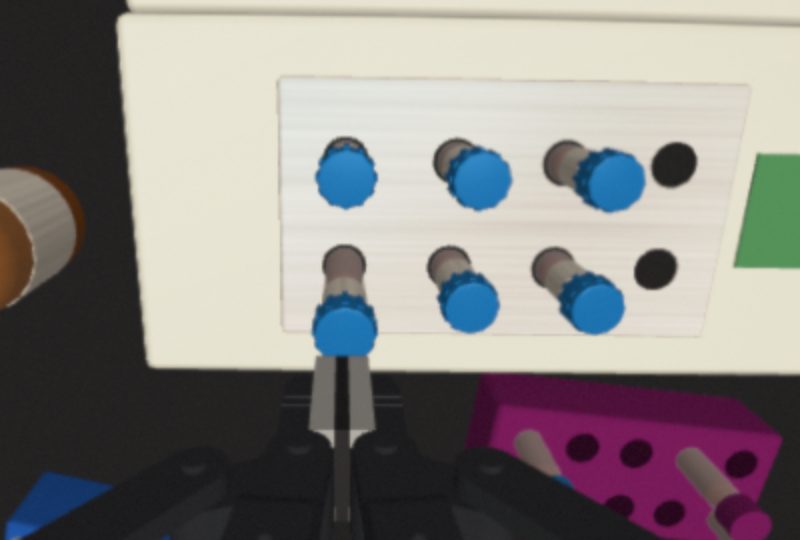

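The closed fingertips are centred on the raised cap at crop (345,325). The second view triangulates it at (0.6458,-0.1661,0.1436), which agrees. I'll correct by 1 mm and press down in stages.

Call:
{"method": "move_arm", "body": {"offset": [[1, -1.3, 10], [1, -1.3, 22], [1, -1.3, 28], [1, -1.3, 32], [1, -1.3, 36], [1, -1.3, 40], [1, -1.3, 44], [1, -1.3, 47], [1, -1.3, 50], [1, -1.3, 50], [1, -1.3, 50]], "dr": [[0, 0, 0], [0, 0, 0], [0, 0, 0], [0, 0, 0], [0, 0, 0], [0, 0, 0], [0, 0, 0], [0, 0, 0], [0, 0, 0], [0, 0, 0], [0, 0, 0]], "fingers": [0, 0, 0, 0, 0, 0, 0, 0, 0, 0, 0]}}

```text
clock: 3.7
ee_pos: [0.6458, -0.1677, 0.1303]
eef_rot: [0.001, 0.613, 0.79, -0.0]
contact_force: [-0.7, -1.1, -0.2]
gripper_width: -0.0003
```

Call:
{"method": "move_arm", "body": {"offset": [[0, 0, 1.5], [0, 0, 3], [0, 0, 4.5], [0, 0, 4.5], [0, 0, 4.5]], "dr": [[0, 0, 0], [0, 0, 0], [0, 0, 0], [0, 0, 0], [0, 0, 0]], "fingers": [0, 0, 0, 0, 0]}}

```text
clock: 4.12
ee_pos: [0.6459, -0.1677, 0.1264]
eef_rot: [0.001, 0.613, 0.79, 0.0]
contact_force: [0.4, 0.3, 2.1]
gripper_width: -0.0003
```

```bash
python3 -c "
from h import *
o=r.get_obs();print(o['ee_pos'],o['contact_force'],o['effort'].round(2));c,im=shot('wrist','w3.png');cv2.imwrite('pics/w3c.png',cv2.resize(im[60:330,150:550],None,fx=2,fy=2))"
```

```text
[ 0.64594594 -0.16772641  0.12641045] [0.42609407 0.34092531 2.0554786 ] [ -0.29 -49.82   4.56 -19.35  -0.08   0.26   0.  ]
```

View pics/w3c.png

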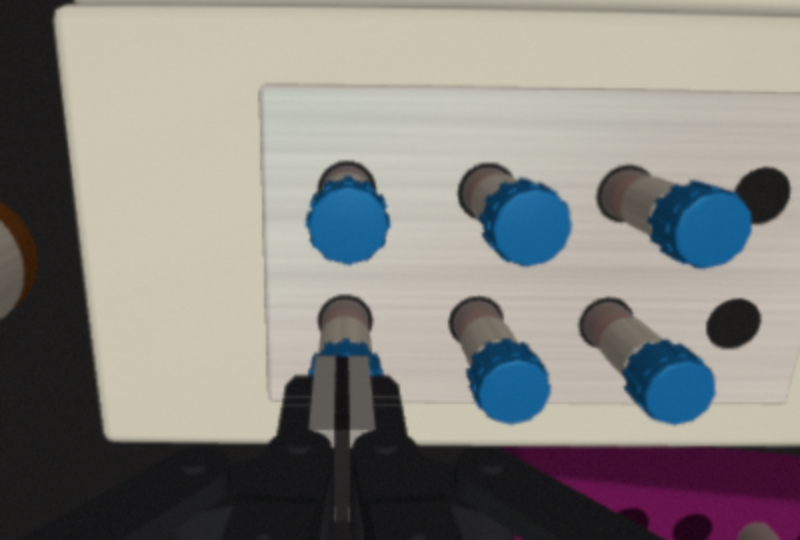

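The fingertips sit on the cap at crop (345,365), which is now nearly level with its neighbours. I'll push the last millimetre until it meets the stop.

Call:
{"method": "move_arm", "body": {"offset": [[0, 0, 0.8], [0, 0, 1.6], [0, 0, 2.2], [0, 0, 2.2], [0, 0, 2.2]], "dr": [[0, 0, 0], [0, 0, 0], [0, 0, 0], [0, 0, 0], [0, 0, 0]], "fingers": [0, 0, 0, 0, 0]}}

```text
clock: 4.58
ee_pos: [0.646, -0.1678, 0.1251]
eef_rot: [0.001, 0.613, 0.79, 0.0]
contact_force: [0.0, -0.8, 6.9]
gripper_width: -0.0001
```

Call:
{"method": "move_arm", "body": {"offset": [[0, 0, 0.8], [0, 0, 1.6], [0, 0, 1.6], [0, 0, 1.6]], "dr": [[0, 0, 0], [0, 0, 0], [0, 0, 0], [0, 0, 0]], "fingers": [0, 0, 0, 0]}}

```text
clock: 4.92
ee_pos: [0.6462, -0.1679, 0.125]
eef_rot: [0.001, 0.613, 0.79, 0.001]
contact_force: [-2.4, 0.9, 14.1]
gripper_width: -0.0
```

It is on the hard stop: the force rose to 14 N while z stayed at 0.125. I'll retreat straight up.

Call:
{"method": "move_arm", "body": {"offset": [[0, 0, -5], [0, 0, -25], [0, 0, -55], [0, 0, -80], [0, -20, -80], [0, -60, -80], [0, -90, -80], [0, -90, -80], [0, -90, -80]], "dr": [[0, 0, 0], [0, 0, 0], [0, 0, 0], [0, 0, 0], [0, 0, 0], [0, 0, 0], [0, 0, 0], [0, 0, 0], [0, 0, 0]], "fingers": [0, 0, 0, 0, 0, 0, 0, 0, 0]}}

```text
clock: 5.67
ee_pos: [0.5562, -0.1901, 0.202]
eef_rot: [-0.001, 0.614, 0.789, -0.0]
contact_force: [1.4, -0.2, 0.3]
gripper_width: 0.0001
```

```bash
python3 - <<'E'
from m import *
c,im=shot('wrist','w4.png'); pickle.dump(c,open('w4.pkl','wb'))
cv2.imwrite('pics/w4s.png',im)
k=proj(c,[[.480,-.137,.063]])[0]; b,a=near(im,'white',k,6000,25); print('key',k,b,a,atz(c,b,.063), tri([pickle.load(open('w1.pkl','rb')),c],[(316.3,66.8),b]))
s=proj(cam('top'),[[.6465,-.1663,.118],[.6465,-.1663,.143]]); _,t=shot('top','top2.png'); print(s,near(t,'blue',s[0],200,5))
E
python3 off.py .480 -.137 .10
```

```text
key [397.34993252 119.26589081] [397.42666667 118.69818182] 825 [ 0.47950754 -0.1370897   0.063     ] [ 0.47952434 -0.13690625  0.06226126]
5.7667 [ 0.55872688 -0.18885276  0.20210316] [-0.24037293  0.34086089  0.75095198] offset mm [ 69.7 -63.4 102.2]Traceback (most recent call last):
  File "<stdin>", line 5, in <module>
  File "m.py", line 10, in near
    assert np.hypot(*(ct[i]-uv))<rad,(uv,ct[i]); return ct[i],s[i,4]
           ^^^^^^^^^^^^^^^^^^^^^^^^^
AssertionError: (array([340.86392274, 169.44301259]), array([328.84210526, 172.84210526]))
```

View pics/w4s.png

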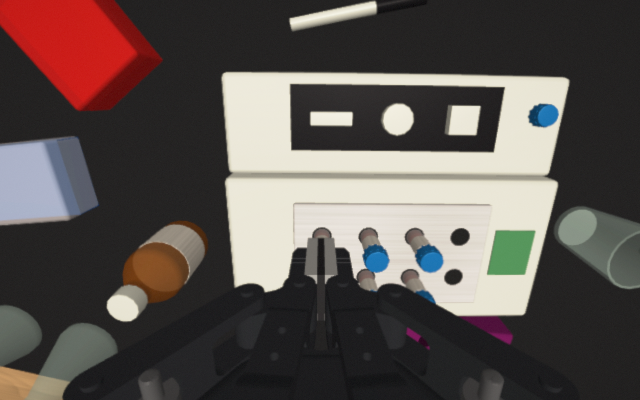

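The round key is at (397,119) between the oblong (331,119) and the square (463,121), and triangulates to (0.4795,-0.137,0.062). The gripper hides the pressed tube in both views here, so I'll check it later. Moving above the key now.

Call:
{"method": "move_arm", "body": {"offset": [[30, -27, 0], [60, -54, 0], [69.7, -63.4, 20], [69.7, -63.4, 55], [69.7, -63.4, 85], [69.7, -63.4, 102], [69.7, -63.4, 102], [69.7, -63.4, 102], [69.7, -63.4, 102], [69.7, -63.4, 102]], "dr": [[0, 0, 0], [0, 0, 0], [0, 0, 0], [0, 0, 0], [0, 0, 0], [0, 0, 0], [0, 0, 0], [0, 0, 0], [0, 0, 0], [0, 0, 0]], "fingers": [0, 0, 0, 0, 0, 0, 0, 0, 0, 0]}}

```text
clock: 6.6
ee_pos: [0.4811, -0.138, 0.1017]
eef_rot: [0.001, 0.613, 0.79, 0.001]
contact_force: [0.5, -0.0, 1.2]
gripper_width: 0.0003
```

```bash
python3 off.py .4797 -.137 .067; python3 - <<'E'
from m import *
_,t=shot('top','top2.png');c=cam('top')
P=[[.6465,-.1663,.118],[.6465,-.1663,.143]]; print(proj(c,P)); s,ct=blobs(t,'blue'); print([(ct[i].round(1).tolist(),s[i,4]) for i in range(1,len(s)) if abs(ct[i]-[330,180]).max()<18])
w,im=shot('wrist','w5.png'); s,ct=blobs(im,'blue'); print([(ct[i].round(1).tolist(),s[i,4]) for i in range(1,len(s)) if s[i,4]>20]); print(proj(w,P))
E
```

```text
6.6 [ 0.48111775 -0.13799409  0.10167597] [ 0.45837205 -0.00335767  1.22952335] offset mm [ 1.3 -1.2 34.7]
[[340.86392274 169.44301259]
 [341.15884639 168.31174386]]
[([340.9, 169.6], np.int32(19)), ([328.8, 172.8], np.int32(19)), ([316.6, 175.9], np.int32(17)), ([344.2, 181.4], np.int32(18)), ([332.1, 184.8], np.int32(17)), ([320.0, 187.9], np.int32(19))]
[([527.7, 218.1], np.int32(1022))]
[[214.16959233 477.9767685 ]
 [200.59911433 527.37300251]]
```

In the top view the cap is now at (340.9,169.6), against a predicted (340.9,169.4) when home, and the other five caps are unmoved. Now the key press.

Call:
{"method": "move_arm", "body": {"offset": [[1, -1, 12], [1, -1, 24], [1, -1, 31], [1, -1, 34], [1, -1, 36], [1, -1, 38], [1, -1, 40], [1, -1, 40], [1, -1, 40]], "dr": [[0, 0, 0], [0, 0, 0], [0, 0, 0], [0, 0, 0], [0, 0, 0], [0, 0, 0], [0, 0, 0], [0, 0, 0], [0, 0, 0]], "fingers": [0, 0, 0, 0, 0, 0, 0, 0, 0]}}

```text
clock: 7.45
ee_pos: [0.4784, -0.1371, 0.0608]
eef_rot: [-0.0, 0.613, 0.79, 0.0]
contact_force: [-2.1, -0.0, 4.1]
gripper_width: 0.0002
```

Call:
{"method": "move_arm", "body": {"offset": [[0, 0, 0.8], [0, 0, 1.6], [0, 0, 1.6], [0, 0, 1.6]], "dr": [[0, 0, 0], [0, 0, 0], [0, 0, 0], [0, 0, 0]], "fingers": [0, 0, 0, 0]}}

```text
clock: 7.78
ee_pos: [0.4784, -0.1371, 0.0599]
eef_rot: [-0.0, 0.613, 0.79, 0.0]
contact_force: [-4.5, 0.6, 13.4]
gripper_width: 0.0003
```

The key is fully down on its stop: z is 0.0599 and the force is 13 N. I'll release it straight up and draw clear towards the robot's left.

Call:
{"method": "move_arm", "body": {"offset": [[0, 0, -4], [0, 0, -15], [0, 0, -45], [0, 0, -80], [0, 0, -120], [0, 0, -150], [40, 0, -160], [80, 0, -160], [120, 0, -160], [160, 0, -160], [200, 0, -160], [220, 0, -160], [220, 0, -160], [220, 0, -160], [220, 0, -160]], "dr": [[0, 0, 0], [0, 0, 0], [0, 0, 0], [0, 0, 0], [0, 0, 0], [0, 0, 0], [0, 0, 0], [0, 0, 0], [0, 0, 0], [0, 0, 0], [0, 0, 0], [0, 0, 0], [0, 0, 0], [0, 0, 0], [0, 0, 0]], "fingers": [0, 0, 0, 0, 0, 0, 0, 0, 0, 0, 0, 0, 0, 0, 0]}}

```text
clock: 9.03
ee_pos: [0.4243, 0.0751, 0.2192]
eef_rot: [0.0, 0.614, 0.789, 0.0]
contact_force: [1.2, 0.0, 0.2]
gripper_width: 0.0001
```

```bash
python3 - <<'E'
from h import *
_,t=shot('top','top3.png'); _,s=shot('scene','scene3.png'); o=r.get_obs(); print(o['clock'],o['ee_pos'],o['contact_force'])
f=lambda x,w:cv2.resize(x,None,fx=w,fy=w,interpolation=cv2.INTER_CUBIC)
a=f(t[145:245,270:385],3.4);b=f(s[175:260,250:372],3.2);q=np.zeros((340,a.shape[1]+b.shape[1],3),np.uint8);q[:a.shape[0],:a.shape[1]]=a;q[:b.shape[0],a.shape[1]:]=b;cv2.imwrite('pics/c3.png',q)
E
```

```text
9.1333 [0.42435135 0.07461955 0.21897709] [-0.43439882 -0.01772613 -0.96194054]
```

View pics/c3.png

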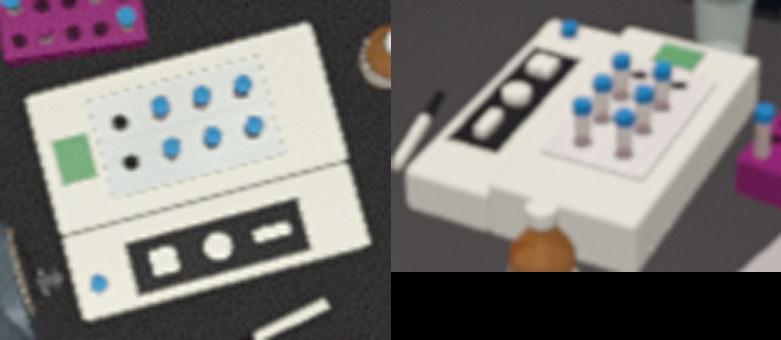

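The former proud cap, now at crop (624,117), is level with the other caps. The keys, spare cap, bottle and pen have not moved, and the arm is clear. Handing in.

```bash
python3 -c "
from bench import r
print(r.job_done(), r.get_obs()['clock'])"
```

```text
the job is handed in; nothing more can be done
the job is handed in; nothing more can be done
```

The job is done and handed in at about 9 s: the raised tube is pushed home and the heater's round key was pressed fully, in that order.

- **Tube:** I pressed the right rear tube straight down with closed fingertips until it stopped hard. The force rose to 14 N while the fingertip height stayed at 0.125 m. The top view afterwards put its cap within 0.2 px of the home position, and the last scene view shows it level with the other caps.
- **Key:** I pressed the middle (round) key to its hard stop, with the fingertip at 0.060 m and 13 N at the end, well past where the press registers. I then let go and drew clear to the left.
- **Everything else:** The last pictures show the other tubes, the keys, the spare cap, the bottle and the pen where they were. The other loose items were not checked one by one.

One early check failed only because the arm was blocking the top camera; I repeated it with a clear view before pressing the key and it agreed.

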